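# Close a batch on the hand capsule filler

## Robot

A 7-joint arm with a two-finger parallel gripper is mounted at the origin on the work surface. World frame = base frame: x ahead of the robot, y to its left, z up, the work surface at z = 0. Lengths are in mm, angles in rad, forces in N, time in s.
With the tool pointing down it reaches from about 425 to 875 mm from the base axis. Payload 4.7 kg.
Tool frame: the origin (TCP) lies between the finger pads; the fingertips stand 14 mm ahead of it and the grasp point (between the pads) lies 5 mm behind it (robot.tips_ahead is the distance from the TCP to the fingertips, in mm); z points along the fingers, y is the direction in which the jaws open and shut (so a half turn about z gives the same grasp; the last joint's range is limited). The gripper opens to 87 mm and grips with 3 to 60 N. Pads are 19 mm wide; open, the fingers measure 117 mm over their backs; the gripper's body (75 mm by 190 mm) begins 51 mm behind the grasp point.
Start: joints at [-1.126, 0.321, -0.07, 1.45, 0.023, 1.371, -0.057], TCP at [271.468, 590.62, 212.887] pointing down, gripper open.
Joint ranges: [-2.86, 2.86], [-0.3, 2.09], [-1.38, 1.24], [0.06, 2.45], [-1.56, 4.7], [0.09, 2.05], [-2.69, 2.69]. Speed limits (rad/s): [2.57, 2.57, 3.14, 3.14, 3.14, 3.14, 3.14].

## Interface

Orientations are given as a unit quaternion [w, x, y, z].
In Python, from station import robot gives the robot as it stands.
- The arm moves only by the shell command python3 -m jog 'ROWS'. ROWS is JSON, a list of rows, each a list of 7 numbers: the finger opening in cm, from 0 to 8.7, then the shift along the tool's x, y, z in cm, then the turn, a rotation vector about the tool's x, y, z in rad. A call has 1 to 12 rows; each row is the pose to reach, as a shift and turn from the pose commanded when the call began, along the tool's axes at that moment; what a row does not reach only later rows make up. A row lasts 1/12 s, in which the tool goes at most 41.7 mm and 7.16 degrees, less where a joint would pass 70% of its speed; a pose out of reach is approached as far as the arm can. A call with a gripper value outside its range is refused whole. The fingers move at their own pace and stop on an object; the grip force is fixed at half the most. Time passes only in rows, so rows that repeat a pose let the fingers close. It gives the time, the measured TCP pose, the force and the opening at its end, in the units of the state.
- robot.observe(): the state, without advancing time (a new reading comes with each control period).
- robot.camera(name): name is "scene" or "top"; returns (picture, depth): 400x640x3 uint8, red, green, blue; 400x640 float32, mm along the optical axis (not along the pixel's ray), 0 where there is no reading.
- robot.camera_model(name): a dict with "fx", "fy", "cx", "cy" (pixels), "dist_coeffs" ([k1, k2, p1, p2, k3] as OpenCV has them; the pictures are not rectified), "extrinsics" (4x4, takes a point from camera to world coordinates). Camera axes: x right, y down, z forward; pixel columns grow to the right and rows downward; lengths in mm; the calibration is good to about 2 mm. A picture is of the moment at which its call begins. camera_model takes no time and is no camera call.
- robot.sign_off(): hands the job in, once; it reports no verdict.
The state is a dict: "clock": time; "joint_pos": joint angles; "joint_vel": joint speeds; "joint_efforts": joint torques, N m; "tool_pos": TCP position; "ee_rot": TCP orientation; "force": force on the tool from outside, world axes, zero at the start; "torque": the same for the moment, N m; "gripper_width": finger opening in mm.
Only numpy, scipy, OpenCV 4.12 (cv2) and the standard library are available. Lean on these libraries where they do the work, as an engineer would, in place of code of your own. Each camera call takes 0.05 s, during which the arm holds its last target. There are 200 camera calls.

## Task

Close the loaded batch on the hand capsule filler: draw its red-handled stop bolt back and turn it over into its rest notch so that it stays out, then press the white cap plate squarely down with the steel tamper until it seats firmly and level on the bed beneath, and hold it there a moment, without crushing the capsules. Let the plate rise again on its springs, put the tamper back upright in its round rest, and leave the other things on the bench where they are.

Things in the scene. Friction and masses are not known exactly. Their poses are not given: they have to be found in the camera images.
- filler: hand capsule filler screwed to the bench (it does not move): grey base 190 x 166 x 30 mm with four upright steel guide columns, 10 mm thick, tops 92 mm above the bench, at x +-62, y +-52 mm. Origin: centre of its underside, on the bench; z up. The stop bolt lies on its -y side. A block with a drilled white top, the bed, stands in the middle under the cap plate
- cap_plate: loose white plate 150 x 130 x 10 mm, 0.2 to 0.3 kg, with 25 green capsule caps in its middle (a 58 mm square), threaded on the four columns (1.5 mm play), on a sprung brass collar round each. Origin: centre of its underside, 66 mm above the bench when up. The springs hold it up with about 3 N to spare and grow by 400 N/m in all. Let go, it rises again by itself
- plate_top (a point): middle of the cap plate's top face, where to press; 76 mm above the bench when up. With the bolt out the plate goes down 4 to 16 mm until it meets the bed (rubber-backed, 18 N per mm); how far differs with the capsule size in use and must be felt. 4 to 10 N on the plate just gets it there, 14 to 25 N seats it firmly, over 35 N crushes the capsules. Far off centre or askew it tilts
- stop_bolt (a joint): how far the stop bolt is drawn out, m: 0 = home, its pin under the middle of the cap plate's -y edge, which then cannot go down. Slides along the filler's -y, 21 mm at most; spring 2.6 N at home, plus 220 N/m. Drawn over 18 mm the arm clears the crest beside its slot; resting in the notch it reads about 14 mm and the pin is clear of the plate
- bolt_arm (a joint): turn of the bolt's arm about the bolt, rad: 0 = upright in its slot (it cannot turn until drawn), growing as the arm's top swings towards the filler's +x; stop at 1.1. The rest notch (0.95 to 1.1) lies just past the crest: there the spring pulls the arm 2.5 mm back in and keeps it; let go short of it, it may slip back
- bolt_grip (a point): grip point on the red round handle of the bolt's arm: 12 mm thick, from 24 to 55 mm out from the bolt's axis; this point is 45 mm out, at the start 105.5 mm above the bench. Pinched by two fingers along the bolt's axis (the filler's y), the handle can be drawn, and turns easily between them
- bolt_axis (a point): point on the bolt's level axis, fixed to the filler, at its x 0, y -116 mm, 60.5 mm above the bench: the handle's arm stands here when home. The 35 mm thick housing round the bolt reaches 78 mm above the bench
- tamper: steel tamper, 0.34 to 0.55 kg, standing in the rest: flat round face 80 mm across and 12 mm thick, neck 18 mm thick, upright dark wooden handle 28 mm thick from 32 to 88 mm above its face. Origin: centre of its face (underside), z up along the handle
- rest: round black rubber rest with a cork floor, fixed to the bench: 104 mm across, floor 6 mm above the bench, 94 mm wide inside a rim 12 mm high. Origin: centre of its underside. Filler and rest change sides from start to start
- spray_red: small red spray bottle with white pump, 32 mm thick, 94 mm tall; leave it. Origin: centre of its foot
- spray_amber: small amber spray bottle with white pump, 32 mm thick, 94 mm tall; leave it. Origin: centre of its foot
- caps_jar: glass jar with green lid, 68 mm thick, 85 mm tall; leave it. Origin: centre of its foot
- tea_tin: tin with green label, 72 mm thick, 75 mm tall; leave it. Origin: centre of its foot
- dust_brush: brush 160 mm long lying flat; leave it. Origin: its middle, on the bench
- scoop: metal scoop with handle, 150 mm long, lying flat; leave it. Origin: its middle, on the bench
- tape_roll: cardboard-brown roll, 84 mm across, 25 mm tall, lying flat; leave it. Origin: centre of its foot

How it is judged:
By the outcome, as a careful person would: the job done as asked, in the order asked, and still so for the second after the job is handed in, with the robot touching nothing.
It also fails if it takes over 58 s, if anything falls off the work surface, if the arm or the gripper's body presses on something with over 40 N, if the wrist force passes 120 N, or if a joint passes its speed limit or range.

## Working session

There is one attempt and no reset: what is moved stays moved. The work goes in short steps, Python scripts to look and compute and a shell command to move; the robot and the scene stay as the last step left them, time stands still between calls to the robot, and variables do not carry over. Pictures are saved under pics/ and viewed, about 8 in all and at most 12, crops included, and the job is handed in when it is done.

```bash
mkdir -p pics; ls; cat > h.py <<'E'
import numpy as np, cv2
from station import robot
def model(n):
    m=robot.camera_model(n); K=np.array([[m['fx'],0,m['cx']],[0,m['fy'],m['cy']],[0,0,1]]); return K,np.array(m['dist_coeffs'],float),np.array(m['extrinsics'])
def ray(n,uv):
    K,d,T=model(n); p=cv2.undistortPoints(np.array(uv,float).reshape(-1,1,2),K,d)[:,0]
    return T[:3,3], np.c_[p,np.ones(len(p))]@T[:3,:3].T
def plane(n,uv,z):
    o,r=ray(n,uv); return o+r*((z-o[2])/r[:,2])[:,None]
def proj(n,P):
    K,d,T=model(n); R=T[:3,:3].T; return cv2.projectPoints(np.array(P,float).reshape(-1,1,3),cv2.Rodrigues(R)[0],-R@T[:3,3],K,d)[0][:,0]
def cloud(n,depth):
    v,u=np.mgrid[0:400,0:640]; o,r=ray(n,np.c_[u.ravel(),v.ravel()])
    return (o+r*depth.reshape(-1,1)).reshape(400,640,3)
E
python3 - <<'E'
from h import *
for n in('scene','top'):
    p,d=robot.camera(n); cv2.imwrite(f'pics/{n}0.png',p[...,::-1]); np.savez(f'{n}0.npz',p=p,d=d)
    print(n,np.round(model(n)[2],3).tolist(),robot.camera_model(n)['fx'])
print(robot.observe())
E
```

```text
pics
scene [[0.713, 0.568, -0.411, 1021.708], [0.701, -0.586, 0.407, -448.39], [-0.01, -0.578, -0.816, 1010.803], [0.0, 0.0, 0.0, 1.0]] 440.0585394352055
top [[0.008, -0.993, 0.121, 406.617], [-1.0, -0.007, 0.004, -13.459], [-0.004, -0.121, -0.993, 1303.489], [0.0, 0.0, 0.0, 1.0]] 404.7092049905142
{'clock': 0.1, 'joint_pos': array([-1.125889  ,  0.3217291 , -0.07010996,  1.45160136,  0.02258481,
        1.37075952, -0.05689613]), 'joint_vel': array([-0.00029016, -0.00221801,  0.00120692, -0.00307209, -0.00021223,
        0.00224714, -0.00062217]), 'joint_efforts': array([ 3.73858938e-04, -4.92570162e+01, -4.05295528e-01, -3.13400745e+01,
       -6.40694308e-02,  3.95039900e-02,  7.63331764e-05]), 'tool_pos': array([271.25065054, 590.12378002, 211.85963563]), 'ee_rot': array([-1.47906890e-04,  2.13715465e-01,  9.76895577e-01, -8.42203669e-04]), 'force': array([ 0.26429291,  0.59596563, -0.59234109]), 'torque': array([-0.01153303, -0.01728478, -0.01298821]), 'gripper_width': 87.1047323499346}
```

View pics/scene0.png

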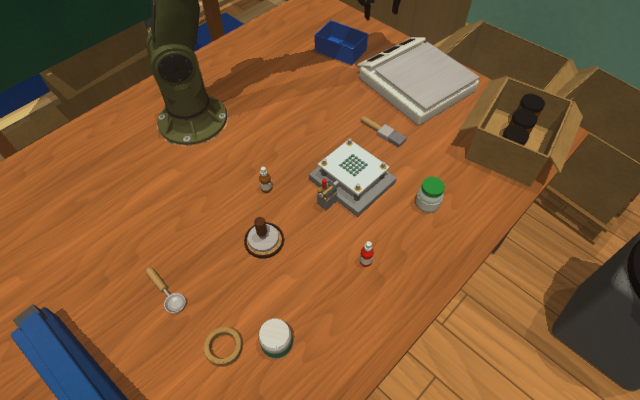

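View pics/top0.png

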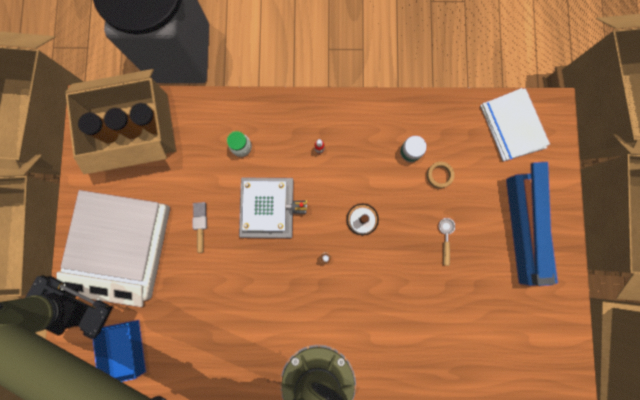

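The scene view shows the filler at (352,170) with the red bolt handle at (325,185), and the tamper in its rest at (263,235). In the top view the filler is at (264,207), the bolt on its right (world −y) at (300,207), and the rest at (363,219). Next I'll measure these.

```bash
python3 - <<'E'
from h import *
C={}
for n in('scene','top'):
    z=np.load(n+'0.npz');p,d=z['p'],z['d'];hsv=cv2.cvtColor(p,cv2.COLOR_RGB2HSV);H,S,V=cv2.split(hsv)
    u0,v0,u1,v1=(305,135,400,215) if n=='scene' else (235,172,315,242)
    m=np.zeros((400,640),bool);m[v0:v1,u0:u1]=1
    g=m&(H>60)&(H<95)&(S>60); uv=np.argwhere(g)[:,::-1]
    print(n,'caps',len(uv),plane(n,[uv.mean(0)],76).round(1),cv2.minAreaRect(plane(n,uv,76)[:,:2].astype(np.float32)))
    w=(m&(S<45)&(V>165)).astype(np.uint8)
    c=max(cv2.findContours(w,0,2)[0],key=cv2.contourArea)[:,0]
    print('plate',cv2.minAreaRect(plane(n,c,76)[:,:2].astype(np.float32)))
    r=m&((H<6)|(H>174))&(S>150)&(V>90); uv=np.argwhere(r)[:,::-1]; print('red',len(uv),uv.mean(0),uv.min(0),uv.max(0)); C[n]=uv.mean(0)
    X=cloud(n,d); print('red cloud',np.median(X[r],0).round(1))
    # guide columns tops (brassy)
    b=(m&(H>10)&(H<30)&(S>70)&(V>90)).astype(np.uint8)
    k,_,st,ce=cv2.connectedComponentsWithStats(b)
    for i in range(1,k):
        if st[i,4]>4: print(' brass',st[i,4],ce[i].round(1),plane(n,[ce[i]],92).round(1), X[int(ce[i][1]),int(ce[i][0])].round(0))
    # rest/tamper
    u0,v0,u1,v1=(235,205,295,265) if n=='scene' else (338,195,388,245)
    m[:]=0;m[v0:v1,u0:u1]=1
    dk=(m&(V<60)).astype(np.uint8); wood=(m&(V<110)&(S>100)&(H<20)).astype(np.uint8)
    c=np.vstack(cv2.findContours(dk,0,2)[0])[:,0]; P=plane(n,c,12)[:,:2].astype(np.float32)
    print('rest',cv2.minEnclosingCircle(P),cv2.fitEllipse(cv2.convexHull(P)))
    for lo,hi in((12,30),(60,92),(96,120)):
        q=m&(X[...,2]>lo)&(X[...,2]<hi); print('tamper z',lo,hi,q.sum(),X[q].mean(0).round(1), X[q].min(0).round(0),X[q].max(0).round(0))
    q=m&(S<50)&(V>110);c=max(cv2.findContours(q.astype(np.uint8),0,2)[0],key=cv2.contourArea)[:,0]
    print('disc',cv2.minEnclosingCircle(plane(n,c,18)[:,:2].astype(np.float32)))
    cr=p[v0:v1,u0:u1]
    a=cv2.resize(p[165:250,230:390] if n=='top' else p[130:265,235:400],None,fx=4.5,fy=4.5,interpolation=2)[...,::-1]
    cv2.imwrite(f'pics/{n}_crop.png',a[:600,:800])
a,b=ray('scene',[C['scene']]);e,f=ray('top',[C['top']])
s=np.linalg.lstsq(np.c_[b[0],-f[0]],e-a,rcond=None)[0];print('red tri',a+s[0]*b[0],e+s[1]*f[0])
E
```

```text
scene caps 80 [[542.3 166.7  76. ]] ((541.3648071289062, 167.54920959472656), (53.72419738769531, 52.90183639526367), 89.56388854980469)
plate ((542.5028076171875, 167.6385955810547), (129.49464416503906, 149.07498168945312), 89.97850799560547)
red 36 [323.69444444 183.11111111] [322 179] [326 188]
red cloud [544.2  47.7 109.6]
 brass 3576 [351.7 171.9] [[563.8 135.9  92. ]] [554. 145.  79.]
 brass 8 [326.8 183.6] [[543.3  61.1  92. ]] [547.  54. 105.]
 brass 37 [326.8 190. ] [[557.9  46.2  92. ]] [550.  51.  80.]
 brass 24 [357.4 188.4] [[611.2 105.3  92. ]] [606. 110.  85.]
 brass 8 [324.9 198.1] [[572.1  24.1  92. ]] [555.  38.  62.]
rest ((510.3349609375, -142.99244689941406), 52.609230041503906) ((510.49072265625, -142.4133758544922), (100.35594177246094, 105.04320526123047), 57.41461181640625)
tamper z 12 30 683 [ 511.7 -143.4   18.1] [ 458. -191.   12.] [562. -91.  27.]
tamper z 60 92 81 [ 512.  -144.2   78.5] [ 492. -153.   61.] [ 519. -129.   92.]
tamper z 96 120 21 [ 505.1 -138.9   97.2] [ 495. -147.   96.] [ 518. -129.   99.]
disc ((503.7781982421875, -139.21690368652344),
[... 196 characters left out ...]
2), (149.73800659179688, 157.33570861816406), 89.9671630859375)
red 10 [301.  204.8] [300 203] [302 206]
red cloud [539.7  52.  115.2]
 brass 2224 [286. 205.] [[540.9  98.3  92. ]] [543. 100.  70.]
 brass 9 [248.2 185.2] [[600.5 214.   92. ]] [602. 215.  89.]
 brass 7 [282. 186.] [[598.8 111.6  92. ]] [601. 113.  76.]
 brass 12 [246.9 225.2] [[479.4 214.3  92. ]] [480. 217.  93.]
 brass 6 [281.3 226.8] [[475.1 111.2  92. ]] [478. 113.  89.]Traceback (most recent call last):
  File "<stdin>", line 23, in <module>
    return _nx.concatenate(arrs, 0, dtype=dtype, casting=casting)
           ~~~~~~~~~~~~~~~^^^^^^^^^^^^^^^^^^^^^^^^^^^^^^^^^^^^^^^
ValueError: need at least one array to concatenate
```

View pics/scene_crop.png

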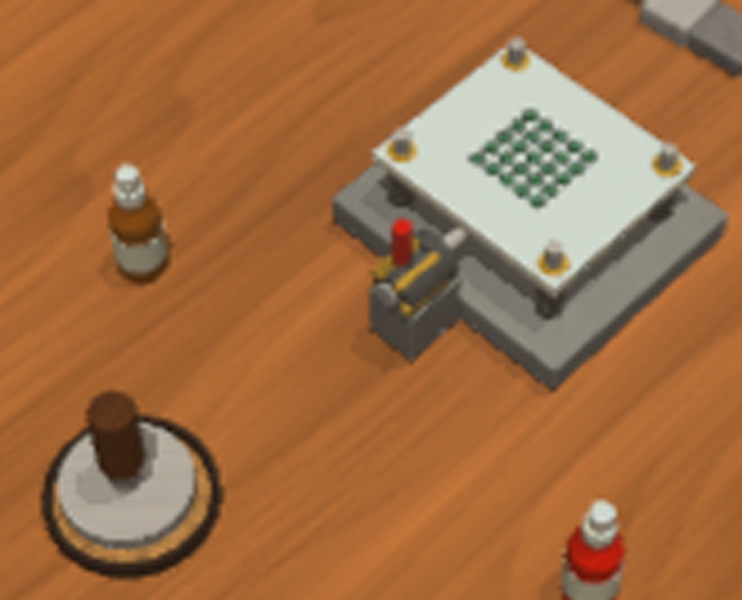

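The crop shows the upright red handle at about crop (402,240), the caps grid at (535,157), and the tamper standing slightly off-centre in the rest. The filler yaw comes out near 0, with the plate centre near (541,165).

```bash
cat >> h.py <<'E'
from scipy.spatial.transform import Rotation as Ro
def to(x,y,z,yaw):
    "shift (cm) and rotvec in tool axes to world target; yaw(deg)= direction of tool y; tool z down"
    s=robot.observe(); q=s['ee_rot']; R=Ro.from_quat([q[1],q[2],q[3],q[0]])
    a=np.radians(yaw); ty=np.array([np.cos(a),np.sin(a),0]); tz=np.array([0,0,-1.]); tx=np.cross(ty,tz)
    G=Ro.from_matrix(np.c_[tx,ty,tz])
    d=R.inv().apply(np.array([x,y,z])-s['tool_pos'])/10
    print('shift cm',d.round(3),'rot',(R.inv()*G).as_rotvec().round(4))
E
python3 - <<'E'
from h import *
n='top';z=np.load('top0.npz');p,d=z['p'],z['d'];X=cloud(n,d);H,S,V=cv2.split(cv2.cvtColor(p,cv2.COLOR_RGB2HSV))
m=np.zeros((400,640),bool);m[195:245,338:388]=1
q=m&(S<60)&(V>110);c=max(cv2.findContours(q.astype(np.uint8),0,2)[0],key=cv2.contourArea)[:,0]
print('disc',cv2.minEnclosingCircle(plane(n,c,18)[:,:2].astype(np.float32)))
dk=(m&(V<85)).astype(np.uint8);c=np.vstack(cv2.findContours(dk,0,2)[0])[:,0]
print('rest',cv2.minEnclosingCircle(plane(n,c,15)[:,:2].astype(np.float32)))
q=m&(X[...,2]>88)&(X[...,2]<105);print('handle top',q.sum(),X[q].mean(0))
n='scene';z=np.load('scene0.npz');p,d=z['p'],z['d'];H,S,V=cv2.split(cv2.cvtColor(p,cv2.COLOR_RGB2HSV))
# scene columns from dark/gray tips in crop: collars at crop px
for c in((516,50),(401,142),(668,155),(553,252)): print('col',plane(n,[[235+c[0]/4.5-.4,130+c[1]/4.5-.4]],92).round(1))
to(541.5,50,150,90); to(541.5,50,150,-90)
E
```

```text
disc ((502.1407165527344, -137.86453247070312), 41.55690383911133)
rest ((487.137939453125, -113.70964050292969), 37.10742950439453)
handle top 66 [ 504.12997283 -138.2761604    94.07282699]
col [[483.7 215.1  92. ]]
col [[484.2 110.8  92. ]]
col [[606.7 215.2  92. ]]
col [[605.4 112.3  92. ]]
shift cm [-47.109 -37.783   6.254] rot [-1.700e-03 -3.000e-04 -4.308e-01]
shift cm [-47.109 -37.783   6.254] rot [-4.0000e-04  2.3000e-03  2.7108e+00]
```

```bash
python3 -m jog '[[5,-47.1,-37.8,5,0,0,-0.431],[5,-47.1,-37.8,5,0,0,-0.431],[5,-47.1,-37.8,5,0,0,-0.431],[5,-47.1,-37.8,5,0,0,-0.431],[5,-47.1,-37.8,5,0,0,-0.431],[5,-47.1,-37.8,5,0,0,-0.431],[5,-47.1,-37.8,5,0,0,-0.431],[5,-47.1,-37.8,5,0,0,-0.431],[5,-47.1,-37.8,5,0,0,-0.431],[5,-47.1,-37.8,5,0,0,-0.431],[5,-47.1,-37.8,5,0,0,-0.431],[5,-47.1,-37.8,5,0,0,-0.431]]'; python3 -c "
from h import *
to(541.5,50,150,90);print(robot.observe()['joint_pos'].round(2))"
```

```text
clock: 1.1
tool_pos: [494.3, 143.6, 171.4]
ee_rot: [-0.0, -0.0, 1.0, 0.0]
force: [0.7, 0.6, -0.2]
gripper_width: 50.0
shift cm [-4.721 -9.364  2.139] rot [ 0.0002 -0.      0.0003]
[-0.57  0.06  0.24  1.85 -0.01  1.24  1.25]
```

```bash
python3 -m jog '[[5,-4.7,-9.3,2.1,0,0,0],[5,-4.7,-9.3,2.1,0,0,0],[5,-4.7,-9.3,2.1,0,0,0],[5,-4.7,-9.3,2.1,0,0,0],[5,-4.7,-9.3,2.1,0,0,0]]'; python3 - <<'E'
from h import *
C={}
for n in('scene','top'):
    p,d=robot.camera(n); cv2.imwrite(f'pics/{n}1.png',p[...,::-1])
    H,S,V=cv2.split(cv2.cvtColor(p,cv2.COLOR_RGB2HSV))
    a=p[130:230,280:400] if n=='scene' else p[165:250,230:330]
    C[n]=cv2.resize(a,(480,400),interpolation=2)[...,::-1]
cv2.imwrite('pics/c1.png',np.hstack([C['scene'],C['top']])[:, :800])
cv2.imwrite('pics/c1.png',cv2.resize(np.hstack([C['scene'],C['top']]),(800,333)))
to(541.5,50,100.5,90)
E
```

```text
clock: 1.52
tool_pos: [540.8, 51.0, 149.9]
ee_rot: [-0.001, 0.002, 1.0, -0.0]
force: [0.2, 0.1, 0.3]
gripper_width: 49.8
shift cm [-0.103 -0.417  4.997] rot [ 0.0008 -0.0007  0.0017]
```

View pics/c1.png

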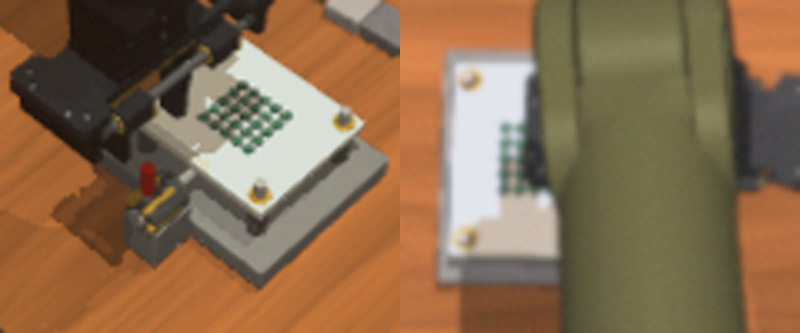

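The left crop shows the red handle (148,178) below and between the two fingers (118,148) and (178,95). The top view is hidden by the arm. I'll descend and settle.

```bash
python3 -m jog '[[5,0,0,0,0,0,0],[5,0,0,0,0,0,0],[5,0,0,0,0,0,0]]'; python3 -c "
from h import *
to(541.5,50,100.5,90)"
```

```text
clock: 1.87
tool_pos: [540.8, 54.0, 150.9]
ee_rot: [0.0, -0.001, 1.0, 0.0]
force: [-0.0, 0.4, -0.4]
gripper_width: 49.8
shift cm [-0.063 -0.403  5.042] rot [0.0005 0.0004 0.0025]
```

```bash
python3 -m jog '[[5,-0.1,-0.4,2.5,0,0,0],[5,-0.1,-0.4,4,0,0,0],[5,-0.1,-0.4,5,0,0,0],[5,-0.1,-0.4,5,0,0,0],[5,-0.1,-0.4,5,0,0,0]]'; python3 -m jog '[[0.8,0,0,0,0,0,0],[0.8,0,0,0,0,0,0],[0.8,0,0,0,0,0,0],[0.8,0,0,0,0,0,0],[0.8,0,0,0,0,0,0],[0.8,0,0,0,0,0,0]]'
```

```text
clock: 2.28
tool_pos: [541.8, 49.1, 100.7]
ee_rot: [-0.0, -0.0, 1.0, 0.0]
force: [0.0, 0.4, 0.9]
gripper_width: 50.6
clock: 2.78
tool_pos: [542.2, 48.9, 101.0]
ee_rot: [0.0, -0.0, 1.0, 0.0]
force: [0.6, 2.9, 1.1]
gripper_width: 17.8
```

```bash
python3 -m jog '[[0.8,0,0,0,0,0,0],[0.8,0,0,0,0,0,0],[0.8,0,0,0,0,0,0],[0.8,0,0,0,0,0,0]]'
```

```text
clock: 3.12
tool_pos: [542.2, 49.5, 100.9]
ee_rot: [0.0, -0.0, 1.0, 0.0]
force: [-0.5, 3.3, 2.3]
gripper_width: 9.3
```

```bash
python3 -m jog '[[0.5,0,0,0,0,0,0],[0.5,0,0,0,0,0,0],[0.5,0,0,0,0,0,0]]';python3 - <<'E'
from h import *
p,d=robot.camera('scene'); np.save('s2.npy',p)
cv2.imwrite('pics/c2.png',cv2.resize(p[150:220,290:380],None,fx=8,fy=8,interpolation=2)[...,::-1])
E
```

```text
clock: 3.37
tool_pos: [542.2, 48.9, 100.9]
ee_rot: [0.0, -0.0, 1.0, 0.0]
force: [0.3, 3.3, 2.6]
gripper_width: 9.6
```

View pics/c2.png

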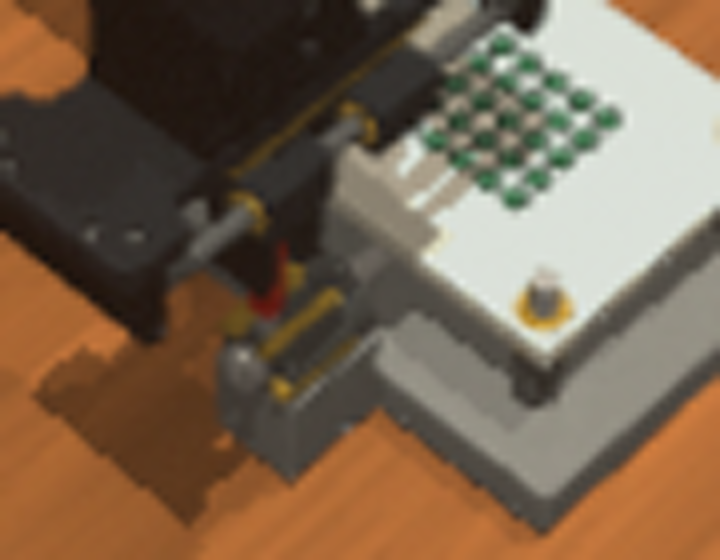

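The handle (about (270,285) in the crop) is pinched between the fingers; the opening stopped at about 9.5 mm with the spring pulling +3 N. Now I'll draw it out.

```bash
python3 -m jog '[[0.5,0,-0.4,0,0,0,0],[0.5,0,-0.8,0,0,0,0],[0.5,0,-1.2,0,0,0,0],[0.5,0,-1.6,0,0,0,0],[0.5,0,-1.8,0,0,0,0],[0.5,0,-1.9,0,0,0,0],[0.5,0,-1.9,0,0,0,0],[0.5,0,-1.9,0,0,0,0],[0.5,0,-1.9,0,0,0,0]]'
```

```text
clock: 4.17
tool_pos: [542.2, 31.1, 100.9]
ee_rot: [0.0, -0.0, 1.0, 0.001]
force: [-0.8, 7.2, 3.4]
gripper_width: 9.6
```

```bash
python3 -m jog '[[0.5,0,-0.1,0,0,0,0],[0.5,0,-0.1,0,0,0,0],[0.5,0,-0.1,0,0,0,0]]';python3 -m jog '[[0.5,0,-0.1,0,0,0,0],[0.5,0,-0.1,0,0,0,0],[0.5,0,-0.1,0,0,0,0]]'
```

```text
clock: 4.42
tool_pos: [542.2, 30.9, 100.9]
ee_rot: [0.0, -0.001, 1.0, 0.002]
force: [-0.6, 9.4, 2.5]
gripper_width: 9.5
clock: 4.67
tool_pos: [542.2, 30.7, 100.9]
ee_rot: [0.0, -0.001, 1.0, 0.002]
force: [-0.0, 9.6, 2.2]
gripper_width: 9.6
```

Force rises with no motion, so the bolt is at its 21 mm stop. Next is swinging the arm over to +x.

```bash
python3 -m jog '[[0.5,-0.67,0,0.05,0,0,0],[0.5,-1.33,0,0.2,0,0,0],[0.5,-1.96,0,0.45,0,0,0],[0.5,-2.54,0,0.79,0,0,0],[0.5,-3.07,0,1.21,0,0,0],[0.5,-3.52,0,1.7,0,0,0],[0.5,-3.79,0,2.07,0,0,0],[0.5,-3.9,0,2.26,0,0,0],[0.5,-3.9,0,2.26,0,0,0],[0.5,-3.9,0,2.26,0,0,0]]'
```

```text
clock: 5.5
tool_pos: [582.9, 30.7, 79.2]
ee_rot: [0.002, -0.001, 1.0, 0.002]
force: [2.1, 9.0, 3.6]
gripper_width: 8.6
```

```bash
python3 -m jog '[[0.5,0,0.3,0,0,0,0],[0.5,0,0.6,0,0,0,0],[0.5,0,0.7,0,0,0,0],[0.5,0,0.7,0,0,0,0],[0.5,0,0.7,0,0,0,0]]'; python3 -m jog '[[2.5,0,0,0,0,0,0],[4,0,0,0,0,0,0],[4,0,0,0,0,0,0],[4,0,0,0,0,0,0],[4,0,-0.5,0,0,0,0]]';
```

```text
clock: 5.92
tool_pos: [582.8, 35.8, 79.3]
ee_rot: [0.002, -0.0, 1.0, 0.001]
force: [2.9, 6.9, 4.3]
gripper_width: 8.9
clock: 6.33
tool_pos: [580.3, 28.6, 77.4]
ee_rot: [-0.001, -0.0, 1.0, -0.001]
force: [-0.1, -0.2, 0.6]
gripper_width: 33.9
```

```bash
python3 -m jog '[[5,0,0,-4,0,0,0],[6,0,0,-8,0,0,0],[6,0,-2,-10,0,0,0],[6,7.7,-16.7,-10,0,0,0],[6,7.7,-16.7,-10,0,0,0],[6,7.7,-16.7,-10,0,0,0],[6,7.7,-16.7,-10,0,0,0],[6,7.7,-16.7,-10,0,0,0],[6,7.7,-16.7,-10,0,0,0],[6,7.7,-16.7,-10,0,0,0],[6,7.7,-16.7,-10,0,0,0]]';python3 - <<'E'
from h import *
C=[]
for n,b in(('scene',(140,275,225,395)),('top',(160,250,230,400))):
    p,d=robot.camera(n); np.savez(n+'3.npz',p=p,d=d)
    a=p[b[0]:b[1],b[2]:b[3]];C.append(cv2.resize(a,None,fx=400/a.shape[1],fy=400/a.shape[1],interpolation=2)[:220 if n=='top' else 320])
C[1]=cv2.copyMakeBorder(C[1],0,320-len(C[1]),0,0,0)
C[0]=cv2.copyMakeBorder(C[0],0,320-len(C[0]),0,0,0)
cv2.imwrite('pics/c3.png',np.hstack(C)[...,::-1])
to(503.5,-138.5,66,90)
E
```

```text
clock: 7.25
tool_pos: [504.3, -136.4, 177.8]
ee_rot: [-0.0, -0.001, 1.0, 0.0]
force: [-0.2, -0.1, -0.1]
gripper_width: 59.8
shift cm [ 0.089 -0.242 11.174] rot [-0.0001 -0.0007  0.0027]
```

View pics/c3.png

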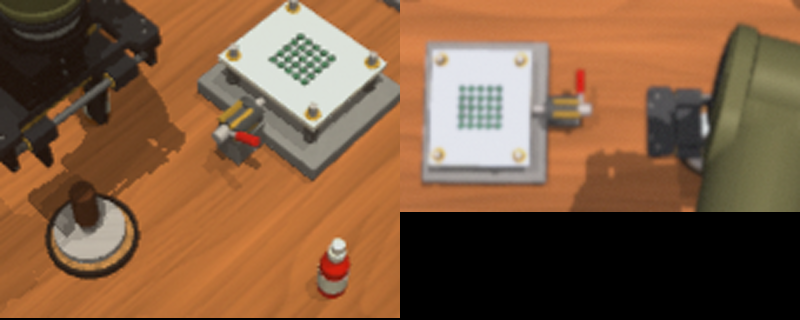

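The bolt's red handle now lies over toward +x (left crop (245,140), right crop (580,80)), so it is resting in the notch. The tamper still stands at (85,205), under the open fingers. I'll grasp it next.

```bash
python3 -m jog '[[6,0.1,-0.2,4,0,0,0],[6,0.1,-0.2,8,0,0,0],[6,0.1,-0.2,10,0,0,0],[6,0.1,-0.2,11.1,0,0,0],[6,0.1,-0.2,11.1,0,0,0],[6,0.1,-0.2,11.1,0,0,0]]'; python3 -m jog '[[1.5,0,0,0,0,0,0],[1.5,0,0,0,0,0,0],[1.5,0,0,0,0,0,0],[1.5,0,0,0,0,0,0],[1.5,0,0,0,0,0,0],[1.5,0,0,0,0,0,0],[1.5,0,0,0,0,0,0],[1.5,0,0,0,0,0,0]]'
```

```text
clock: 7.85
tool_pos: [503.7, -139.0, 67.5]
ee_rot: [0.0, -0.001, 1.0, -0.0]
force: [-0.9, 0.8, 1.1]
gripper_width: 59.8
clock: 8.52
tool_pos: [503.4, -138.5, 67.4]
ee_rot: [0.0, -0.0, 1.0, 0.001]
force: [-0.7, 3.3, 3.1]
gripper_width: 27.0
```

```bash
python3 -m jog '[[1.5,0,0,-2,0,0,0],[1.5,0,0,-5,0,0,0],[1.5,0,0,-9,0,0,0],[1.5,0,0,-12,0,0,0],[1.5,0,0,-12,0,0,0],[1.5,0,0,-12,0,0,0]]'; python3 -m jog '[[1.5,-0.4,2,0,0,0,0],[1.5,-1,5,0,0,0,0],[1.5,-1.5,8.5,0,0,0,0],[1.5,-2,12,0,0,0,0],[1.5,-2.5,15.5,0,0,0,0],[1.5,-3,19,0,0,0,0],[1.5,-3.4,22.5,0,0,0,0],[1.5,-3.7,26,0,0,0,0],[1.5,-3.8,28.5,0,0,0,0],[1.5,-3.8,30.4,0,0,0,0],[1.5,-3.8,30.4,0,0,0,0],[1.5,-3.8,30.4,0,0,0,0]]';python3 -m jog '[[1.5,0,0,0,0,0,0],[1.5,0,0,0,0,0,0],[1.5,0,0,0,0,0,0],[1.5,0,0,0,0,0,0]]'; python3 - <<'E'
from h import *
C=[]
for n,b in(('scene',(90,230,280,420)),('top',(150,250,220,330))):
    p,d=robot.camera(n); np.savez(n+'4.npz',p=p,d=d)
    a=p[b[0]:b[1],b[2]:b[3]];C.append(cv2.resize(a,(400,400),interpolation=2))
cv2.imwrite('pics/c4.png',np.hstack(C)[...,::-1])
p=np.load('scene4.npz')['p']
to(541.5,165,189,90); print(robot.observe()['torque'])
E
```

```text
clock: 9.02
tool_pos: [503.6, -139.9, 187.8]
ee_rot: [0.001, 0.0, 1.0, -0.0]
force: [-1.1, 1.3, -5.7]
gripper_width: 27.2
clock: 10.02
tool_pos: [538.9, 165.4, 183.6]
ee_rot: [-0.003, -0.002, 1.0, -0.001]
force: [0.4, -0.1, -4.1]
gripper_width: 26.9
clock: 10.35
tool_pos: [541.0, 163.5, 186.8]
ee_rot: [-0.0, 0.001, 1.0, -0.0]
force: [-1.2, -1.0, -4.6]
gripper_width: 27.3
shift cm [-0.042  0.103 -0.185] rot [ 0.0001  0.0002 -0.0009]
[ 0.04357701 -0.00409732  0.0125582 ]
```

View pics/c4.png

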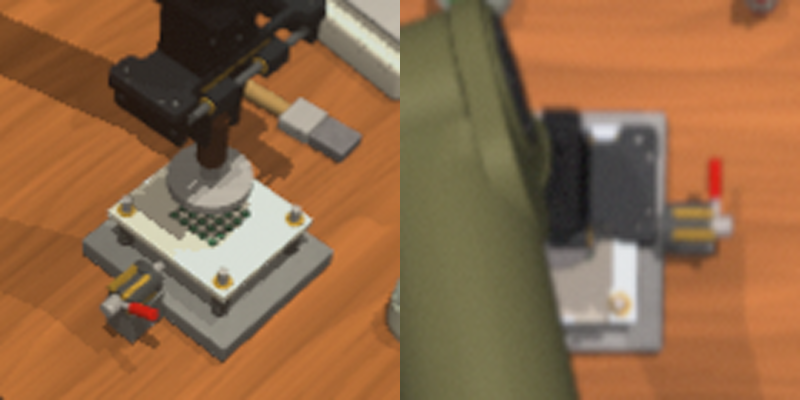

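The scene crop shows the tamper hanging upright and centred over the plate (about (210,180)), with the bolt still over at (145,312). The zero for the force is fz ≈ −4.6 (tamper weight). I'll descend to just above contact, then feel.

```bash
python3 -m jog '[[1.5,0,0.1,2,0,0,0],[1.5,0,0.1,4,0,0,0],[1.5,0,0.1,4.5,0,0,0],[1.5,0,0.1,4.5,0,0,0],[1.5,0,0.1,4.5,0,0,0],[1.5,0,0.1,4.5,0,0,0]]'; for i in 1 2 3; do python3 -m jog '[[1.5,0,0,0.1,0,0,0],[1.5,0,0,0.2,0,0,0],[1.5,0,0,0.2,0,0,0],[1.5,0,0,0.2,0,0,0]]'; done
```

```text
clock: 10.95
tool_pos: [542.0, 165.9, 143.5]
ee_rot: [0.001, -0.0, 1.0, 0.0]
force: [0.2, -0.2, -3.9]
gripper_width: 27.4
clock: 11.28
tool_pos: [541.1, 165.7, 140.4]
ee_rot: [0.0, -0.0, 1.0, 0.0]
force: [0.2, 0.3, -4.5]
gripper_width: 27.7
clock: 11.62
tool_pos: [540.9, 165.7, 137.9]
ee_rot: [-0.0, -0.0, 1.0, -0.0]
force: [-0.7, -0.3, -4.6]
gripper_width: 26.9
clock: 11.95
tool_pos: [541.3, 165.7, 136.5]
ee_rot: [0.0, -0.0, 1.0, 0.0]
force: [-0.6, 0.6, -1.8]
gripper_width: 27.0
```

```bash
for i in 1 2 3; do python3 -m jog '[[1.5,0,0,0.1,0,0,0],[1.5,0,0,0.2,0,0,0],[1.5,0,0,0.2,0,0,0],[1.5,0,0,0.2,0,0,0]]' | grep -E 'clock|pos|force'; done
```

```text
clock: 12.28
tool_pos: [541.1, 165.7, 134.2]
force: [0.4, 0.3, -0.8]
clock: 12.62
tool_pos: [541.2, 165.8, 132.2]
force: [-0.0, 0.2, -0.3]
clock: 12.95
tool_pos: [541.2, 166.0, 130.9]
force: [-1.5, 1.1, 3.7]
```

Spring stiffness (about 0.4 N/mm) gave way to something stiffer at TCP z ≈ 131, so the plate is meeting the bed. I'll use small steps from here.

```bash
for i in 1 2; do python3 -m jog '[[1.5,0,0,0.05,0,0,0],[1.5,0,0,0.05,0,0,0],[1.5,0,0,0.05,0,0,0]]'; done
```

```text
clock: 13.2
tool_pos: [541.2, 166.1, 130.7]
ee_rot: [0.0, -0.0, 1.0, 0.0]
force: [-2.3, 0.5, 6.7]
gripper_width: 26.9
clock: 13.45
tool_pos: [541.3, 166.1, 130.6]
ee_rot: [0.0, -0.0, 1.0, 0.0]
force: [-4.7, 0.8, 7.6]
gripper_width: 27.0
```

```bash
python3 -m jog '[[1.5,0.03,0,0.04,0,0,0],[1.5,0.03,0,0.04,0,0,0],[1.5,0.03,0,0.04,0,0,0]]'; python3 - <<'E'
from h import *
print(robot.observe()['torque'])
p,d=robot.camera('scene'); np.savez('scene5.npz',p=p,d=d)
cv2.imwrite('pics/c5.png',cv2.resize(p[125:215,305:405],None,fx=6.5,fy=6.5,interpolation=2)[...,::-1])
print(robot.observe()['force'])
E
```

```text
clock: 13.7
tool_pos: [541.3, 166.2, 130.5]
ee_rot: [0.001, -0.0, 1.0, 0.001]
force: [-3.0, 0.5, 9.5]
gripper_width: 27.0
[-0.27938458  0.65470386 -0.0249948 ]
[-2.7315101   0.3675445  10.00225478]
```

View pics/c5.png

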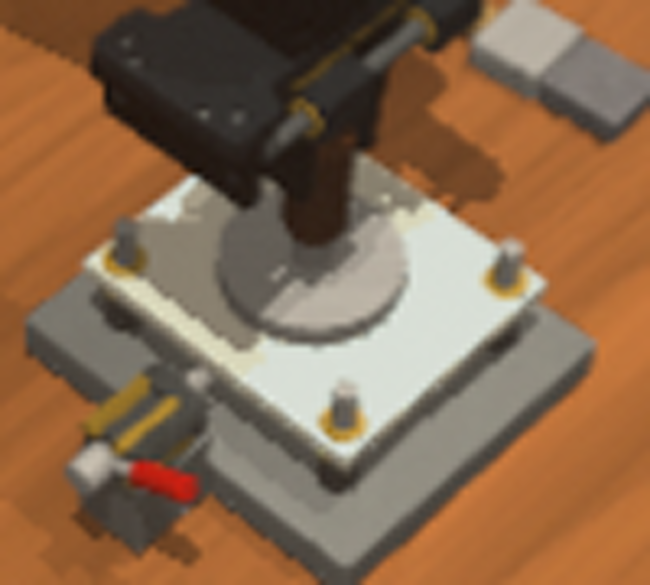

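The crop shows the plate lowered with about equal column length above it at (125,240), (510,265) and (345,400). It looks level, the bolt pin at (200,375) is clear, and the tamper is flat. Plate load is about 14 N, so I'll take it to about 19 N while easing the side force.

```bash
for i in 1 2; do python3 -m jog '[[1.5,0.03,0,0.04,0,0,0],[1.5,0.03,0,0.04,0,0,0],[1.5,0.03,0,0.04,0,0,0],[1.5,0.03,0,0.04,0,0,0]]'; done
```

```text
clock: 14.08
tool_pos: [541.3, 166.2, 130.5]
ee_rot: [0.001, -0.0, 1.0, 0.001]
force: [-3.3, -0.7, 11.5]
gripper_width: 27.2
clock: 14.42
tool_pos: [541.3, 166.2, 130.4]
ee_rot: [0.002, -0.0, 1.0, 0.001]
force: [-2.4, -0.3, 11.7]
gripper_width: 27.1
```

```bash
python3 -m jog '[[1.5,0.03,0,0.05,0,0,0],[1.5,0.03,0,0.05,0,0,0],[1.5,0.03,0,0.05,0,0,0],[1.5,0.03,0,0.05,0,0,0],[1.5,0.03,0,0.05,0,0,0],[1.5,0.03,0,0.05,0,0,0]]'; python3 -c "
from h import *
import numpy as np
f=[]
for i in range(4): robot.camera('top');f.append(robot.observe()['force'])
print(np.round(f,1))"
```

```text
clock: 14.92
tool_pos: [541.3, 166.1, 130.3]
ee_rot: [0.002, -0.0, 1.0, 0.001]
force: [-3.4, 0.2, 13.9]
gripper_width: 27.0
[[-2.6 -1.1 14.1]
 [-2.4 -1.5 13.1]
 [-3.  -2.  13.2]
 [-2.2 -0.9 13.2]]
```

```bash
python3 -m jog '[[1.5,0.01,0,0.03,0,0,0],[1.5,0.01,0,0.03,0,0,0],[1.5,0.01,0,0.03,0,0,0],[1.5,0.01,0,0.03,0,0,0],[1.5,0.01,0,0.03,0,0,0],[1.5,0.01,0,0.03,0,0,0],[1.5,0.01,0,0.03,0,0,0],[1.5,0.01,0,0.03,0,0,0],[1.5,0.01,0,0.03,0,0,0],[1.5,0.01,0,0.03,0,0,0],[1.5,0.01,0,0.03,0,0,0],[1.5,0.01,0,0.03,0,0,0]]'; python3 -m jog '[[1.5,0,0,-0.15,0,0,0],[1.5,0,0,-0.3,0,0,0],[1.5,0,0,-0.5,0,0,0],[1.5,0,0,-0.7,0,0,0],[1.5,0,0,-1,0,0,0],[1.5,0,0,-1.5,0,0,0],[1.5,0,0,-2.5,0,0,0],[1.5,0,0,-4,0,0,0],[1.5,0,0,-5.5,0,0,0],[1.5,0,0,-5.5,0,0,0],[1.5,0,0,-5.5,0,0,0]]';python3 - <<'E'
from h import *
p,d=robot.camera('scene'); np.savez('scene6.npz',p=p,d=d)
cv2.imwrite('pics/c6.png',cv2.resize(p[95:215,300:410],None,fx=5,fy=5,interpolation=2)[...,::-1])
to(510,-141,187,90)
E
```

```text
clock: 16.12
tool_pos: [541.3, 166.2, 130.2]
ee_rot: [0.002, -0.0, 1.0, 0.001]
force: [-3.4, -1.3, 14.8]
gripper_width: 27.3
clock: 17.03
tool_pos: [539.8, 165.8, 182.6]
ee_rot: [0.0, -0.0, 1.0, 0.0]
force: [-1.4, -0.5, -5.0]
gripper_width: 27.2
shift cm [  2.922 -30.653  -0.537] rot [-0.0003 -0.0011  0.0003]
```

View pics/c6.png

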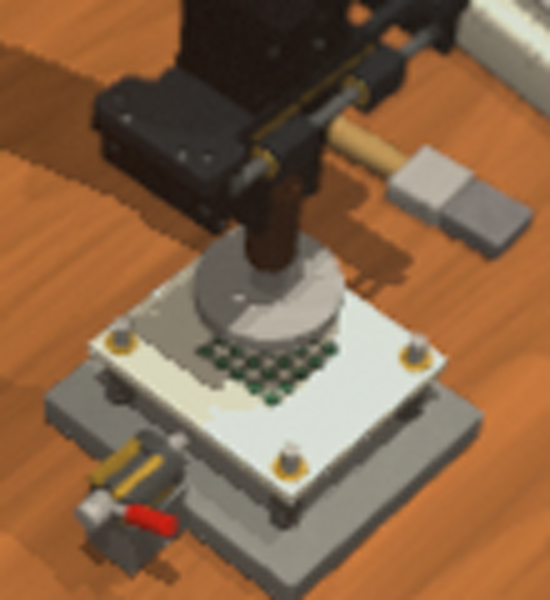

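The plate is back up (columns protrude as before) and the bolt is still in its notch at (150,520). Carrying the tamper back to the rest.

```bash
python3 -m jog '[[1.5,0.2,-2,0,0,0,0],[1.5,0.6,-5,0,0,0,0],[1.5,1,-8.5,0,0,0,0],[1.5,1.4,-12,0,0,0,0],[1.5,1.8,-15.5,0,0,0,0],[1.5,2.2,-19,0,0,0,0],[1.5,2.6,-22.5,0,0,0,0],[1.5,2.9,-26,0,0,0,0],[1.5,3.2,-28.5,0,0,0,0],[1.5,3.2,-30.1,0,0,0,0],[1.5,3.2,-30.6,0,0,0,0],[1.5,3.2,-30.6,0,0,0,0]]';python3 -m jog '[[1.5,0,0,0,0,0,0],[1.5,0,0,0,0,0,0],[1.5,0,0,0,0,0,0],[1.5,0,0,0,0,0,0]]'; python3 -c "
from h import *
p,d=robot.camera('scene');H,S,V=cv2.split(cv2.cvtColor(p,cv2.COLOR_RGB2HSV));X=cloud('scene',d)
m=np.zeros((400,640),bool);m[205:270,235:300]=1
q=m&(V<60)&(X[...,2]<25);c=np.argwhere(q)[:,::-1]
for z in(0,12,18):print(z,cv2.minEnclosingCircle(plane('scene',c,z)[:,:2].astype(np.float32)))
r=X[q];print('rim z',np.percentile(r[:,2],[5,50,95]))
cv2.imwrite('pics/c7.png',cv2.resize(p[165:275,215:315],None,fx=5,fy=5,interpolation=2)[...,::-1])
to(508,-141,67.4,90)"
```

```text
clock: 18.08
tool_pos: [506.8, -141.6, 181.0]
ee_rot: [-0.001, 0.001, 1.0, 0.0]
force: [-0.8, 0.5, -4.0]
gripper_width: 27.1
clock: 18.42
tool_pos: [508.0, -138.8, 181.9]
ee_rot: [-0.0, -0.001, 1.0, 0.0]
force: [-0.4, 0.1, -4.4]
gripper_width: 26.6
0 ((504.202880859375, -138.48756408691406), 53.51996612548828)
12 ((510.3465881347656, -142.16671752929688), 52.88457489013672)
18 ((513.4183959960938, -144.00621032714844), 52.566917419433594)
rim z [ 5.76980933 11.67782503 15.50722634]
shift cm [-7.0000e-03 -1.8300e-01  1.1458e+01] rot [ 0.0002 -0.0001  0.0021]
```

View pics/c7.png

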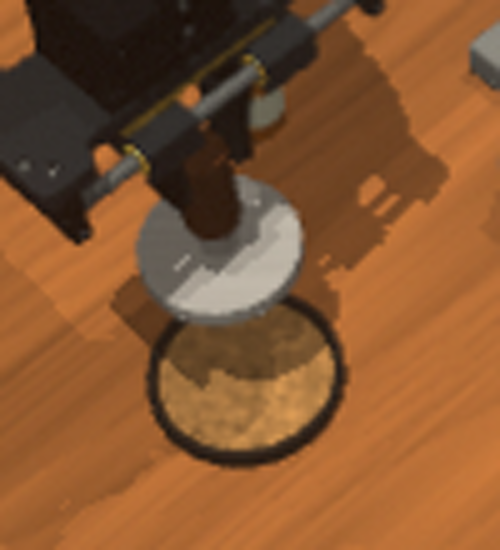

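The rest is empty, centred near (245,375) in the crop, with the tamper hanging upright above it. Target is (508.5, −141); lowering it now.

```bash
python3 -m jog '[[1.5,0,-0.2,3,0,0,0],[1.5,0,-0.2,6,0,0,0],[1.5,0,-0.2,9,0,0,0],[1.5,0,-0.2,10.2,0,0,0],[1.5,0,-0.2,10.6,0,0,0],[1.5,0,-0.2,10.6,0,0,0],[1.5,0,-0.2,10.6,0,0,0]]'; for i in 1 2 3; do python3 -m jog '[[1.5,0,0,0.1,0,0,0],[1.5,0,0,0.2,0,0,0],[1.5,0,0,0.25,0,0,0],[1.5,0,0,0.25,0,0,0]]'|grep -E 'pos|force'; done
```

```text
clock: 19.05
tool_pos: [509.2, -142.5, 77.6]
ee_rot: [0.001, -0.0, 1.0, -0.0]
force: [-0.2, -0.7, -3.6]
gripper_width: 27.3
tool_pos: [508.1, -142.3, 74.2]
force: [0.1, -0.5, -3.8]
tool_pos: [507.6, -142.3, 70.9]
force: [0.1, -0.0, -4.9]
tool_pos: [507.6, -142.3, 68.4]
force: [-0.4, 0.1, -3.9]
```

```bash
python3 -m jog '[[1.5,0,0,0.08,0,0,0],[1.5,0,0,0.12,0,0,0],[1.5,0,0,0.12,0,0,0],[1.5,0,0,0.12,0,0,0]]';  python3 -m jog '[[1.5,0,0,0.03,0,0,0],[1.5,0,0,0.06,0,0,0],[1.5,0,0,0.06,0,0,0]]'
```

```text
clock: 20.38
tool_pos: [507.9, -142.3, 67.5]
ee_rot: [0.0, -0.0, 1.0, 0.0]
force: [-0.4, -0.0, -3.3]
gripper_width: 27.6
clock: 20.63
tool_pos: [508.1, -142.2, 67.4]
ee_rot: [0.0, -0.0, 1.0, 0.0]
force: [-2.0, 0.8, 2.0]
gripper_width: 27.1
```

It is seated on the floor at the same height it was picked from (67.4). Releasing and rising.

```bash
python3 -m jog '[[3.5,0,0,0,0,0,0],[5,0,0,0,0,0,0],[6,0,0,0,0,0,0],[6,0,0,0,0,0,0],[6,0,0,0,0,0,0],[6,0,0,0,0,0,0]]'; python3 -m jog '[[6,0,0,-2,0,0,0],[6,0,0,-5,0,0,0],[6,0,0,-9,0,0,0],[6,0,0,-13,0,0,0],[6,5,-3,-15,0,0,0],[6,5,-8,-15,0,0,0],[6,5,-12,-15,0,0,0],[6,5,-12,-15,0,0,0],[6,5,-12,-15,0,0,0],[6,5,-12,-15,0,0,0]]';python3 - <<'E'
from h import *
p,d=robot.camera('scene');t,_=robot.camera('top')
cv2.imwrite('pics/c8.png',cv2.resize(np.hstack([p[120:380,135:455],t[110:370,180:500]]),(800,325),interpolation=1)[...,::-1])
H,S,V=cv2.split(cv2.cvtColor(p,cv2.COLOR_RGB2HSV));X=cloud('scene',d)
m=np.zeros((400,640),bool);m[205:270,235:300]=1
q=m&(S<50)&(V>110);c=max(cv2.findContours(q.astype(np.uint8),0,2)[0],key=cv2.contourArea)[:,0]
print('disc',cv2.minEnclosingCircle(plane('scene',c,18)[:,:2].astype(np.float32)))
w=np.zeros((400,640),bool);w[135:215,305:400]=1;w&=(S<45)&(V>165)&(X[...,2]>60)&(X[...,2]<85)
A=X[w];c=np.linalg.lstsq(np.c_[A[:,:2]-[541,165],np.ones(len(A))],A[:,2],rcond=None)[0];print('plate tilt,z',c.round(4))
z0=np.load('scene0.npz');D=np.abs(p.astype(int)-z0['p']).max(2)
k,_,st,ce=cv2.connectedComponentsWithStats(cv2.morphologyEx((D>40).astype(np.uint8),2,np.ones((2,2))))
print([(s[4],e.round().tolist()) for s,e in zip(st[1:],ce[1:]) if s[4]>15])
E
```

```text
clock: 21.13
tool_pos: [507.8, -142.5, 66.8]
ee_rot: [0.0, -0.0, 1.0, -0.0]
force: [-0.4, 0.3, 0.3]
gripper_width: 56.6
clock: 21.97
tool_pos: [457.3, -263.4, 216.8]
ee_rot: [0.0, 0.001, 1.0, 0.0]
force: [-0.2, 0.3, -0.8]
gripper_width: 60.1
disc ((509.2127685546875, -144.02191162109375), 39.85037612915039)
plate tilt,z [-1.00000e-03  9.80000e-03  7.70211e+01]
[(np.int32(2525), [124.0, 28.0]), (np.int32(508), [192.0, 17.0]), (np.int32(164), [367.0, 8.0]), (np.int32(90), [396.0, 6.0]), (np.int32(569), [376.0, 47.0]), (np.int32(913), [129.0, 59.0]), (np.int32(63), [348.0, 45.0]), (np.int32(47), [166.0, 49.0]), (np.int32(2373), [259.0, 70.0]), (np.int32(20), [171.0, 62.0]), (np.int32(10673), [187.0, 172.0]), (np.int32(158), [179.0, 137.0]), (np.int32(46), [325.0, 185.0]), (np.int32(30), [320.0, 197.0]), (np.int32(50), [330.0, 199.0]), (np.int32(17), [332.0, 210.0]), (np.int32(95), [265.0, 251.0])]
```

View pics/c8.png

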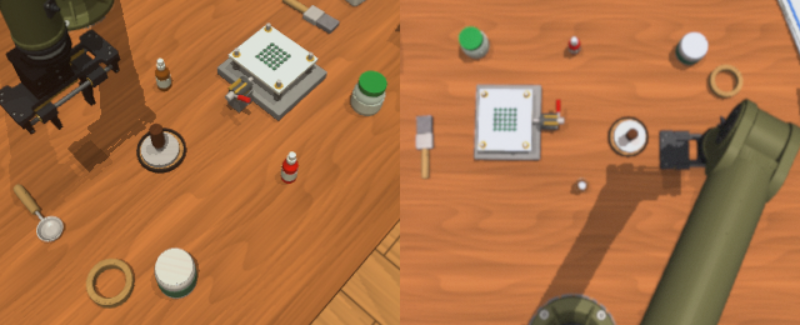

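The final view shows the tamper upright in the rest, the plate up and level at 77 mm, the bolt arm over in its notch, and the other things unmoved. Handing in.

```bash
python3 -c "
from station import robot
print(robot.sign_off())"
```

```text
the job is handed in; nothing more can be done
None
```

The batch is closed and the job was handed in at about 22 s; the sign-off gives no verdict.

- **Stop bolt:** I drew it to its 21 mm stop and turned it about 1.04 rad into the rest notch. It was still there in the last picture.
- **Pressing:** The plate met the bed after about 5–6 mm of travel. I held it there with about 18–19 N on the plate, allowing for the tamper's weight, for about 1.5 s. It looked level by eye while down; I did not measure its tilt then.
- **After release:** The plate came back up to about 77 mm by depth reading (nominal 76). It is level to within 0.6°.
- **Tamper:** It stands upright in its rest, about 2 mm from the estimated centre, and the gripper is clear of everything.
- **Other things:** Comparing the scene camera's first and last pictures, the only changes were the arm and its shadow, the bolt and the tamper.

**Checks that disagreed slightly:**
- The gripper read about 9.5 mm on the 12 mm bolt handle.
- The two cameras differed by 2–4 mm on positions.
- A steady side force of about 3 N (4.7 N at most) was present while pressing.

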